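# Stack the slip-clutch plates of a clay mixer

### The arm

A 6-joint arm with a two-finger parallel gripper is mounted at the origin on the work surface. World frame = base frame: x ahead of the robot, y to its left, z up, the work surface at z = 0. Lengths are in m, angles in degrees, forces in N, time in s.
With the tool pointing down it reaches from about 0.25 to 0.725 m from the base axis. Payload 9.7 kg.
Tool frame: the origin (TCP) lies midway between the tips of the shut fingers; the grasp point (between the pads) lies 19 mm behind it; z points along the fingers, y is the line along which they close (so a half turn about z gives the same grasp; the last joint's range is limited). The gripper opens to 85 mm and grips with 20 to 120 N. Pads are 22 mm wide; open, the fingers measure 114 mm over their backs; the gripper's body (76 mm by 85 mm) begins 54 mm behind the grasp point. The pads swing forward as they close: fully open they stand 13 mm farther back than shut.
Start: joints at [76.433, 4.979, 10.078, 95.1, 0, 90], TCP at [0.129, 0.535, 0.201] pointing down, gripper open.
Joint ranges: [-179.16, 179.16], [-48.56, 103.87], [-65.8, 70.77], [-126.05, 130.52], [-82.76, 87.17], [-180, 180]. Speed limits (degrees/s): [127.2, 127.2, 147.25, 180, 180, 180].

### API

Orientations are given as [roll, pitch, yaw] about the fixed x, y, z axes, in that order (R = Rz(yaw) Ry(pitch) Rx(roll)).
In Python, from workcell import * gives the robot as it stands.
- The arm moves only by the tool servo_tool, never from a script. Its argument "moves" is a list of rows, each a list of 4 numbers: the shift along the world's x, y, z in normalised numbers (1 is 100 cm), then the turn about the world's z in shares of pi rad (1.0 is pi rad). A call has 1 to 20 rows; each row is the pose to reach, as a shift and turn from the pose commanded when the call began; what a row does not reach only later rows make up. A row lasts 1/12 s, in which the tool goes at most 41.7 mm and 7.16 degrees, less where a joint would pass 70% of its speed; a pose out of reach is approached as far as the arm can. No shift or turn number may pass 1 either way. A call with a gripper value outside its range is refused whole. "claw" is the closure, from 0 (fully open) to 1 (shut), set as the call begins (left out, the last holds). The fingers move at their own pace and stop on an object; "force" is the grip in N (left out, the last holds). Time passes only in rows, so rows that repeat a pose let the fingers close. It gives the time, the measured TCP pose, the force, the opening and the grip force at its end, in the units of the state.
- get_obs(): the state, without advancing time (a new reading comes with each control period).
- camera(name): name is "scene" or "side" or "wrist"; returns the picture (384x512x3 uint8, red, green, blue); there is no depth.
- get_calibration(name): a dict with "fx", "fy", "cx", "cy" (pixels), "k1" (the pictures are not rectified: a ray, as slopes to the right and down, at radius r is drawn at 1 + k1 r^2 times it, then the intrinsics apply), "rvec" (rotation vector, rad) and "tvec" (3), from world to camera coordinates, as OpenCV has them; the wrist camera has in their place "tool_from_camera" (4x4, takes a point from camera to tool coordinates, whose origin is the TCP and whose axes are the flange's). Camera axes: x right, y down, z forward; pixel columns grow to the right and rows downward; lengths in m; the calibration is good to about 2 mm. A picture is of the moment at which its call begins: read the wrist's pose just before it. get_calibration takes no time and is no camera call.
- job_done(): hands the job in; it is judged then, once.
The state is a dict: "time": time; "q": joint angles; "qd": joint speeds; "joint_efforts": joint torques, N m; "ee_pos": TCP position; "tcp_rot": TCP orientation; "wrist_force": force on the tool from outside, world axes, zero at the start; "torque": the same for the moment, N m; "opening": finger opening in m; "grasp_force": force on a finger pad.
Only numpy, scipy, OpenCV 4.12 (cv2) and the standard library are available. Lean on these libraries where they do the work, as an engineer would, in place of code of your own. Each camera call takes 0.05 s, during which the arm holds its last target. There are 200 camera calls.

### The job

Rebuild the slip clutch standing on the pottery bench: onto the splined hub, over the thin plate already fitted, put first the thick lined disc with its wide tab in the wide fork, then the thin steel plate with its narrow tab in the narrow fork on the opposite side. Each must lie flat and fully home; the splines are not lined up at the start, so feel for them gently by turning the plate (keep the pushing force under 45 N), then turn plate and hub together until the tab meets its fork. Let go at the end and leave the other things on the bench where they are.

Things in the scene. Friction and masses are not known exactly. Their poses are not given: they have to be found in the camera images.
- clutch_carrier: Fixed clutch carrier: grey base plate 110 (x) x 150 (y) x 12 mm, a dark column of 48 mm diameter with a splined steel hub on its vertical axis, and two two-pronged forks at its +y (wide) and -y (narrow). Origin: on the hub axis, centre of the base's underside, on the bench; z up. A thin plate is already fitted, its tab in the narrow fork.
- hub_top (a point): On the hub axis at the flat ends of the splines, 98 mm above the bench; axes as the carrier's. Four straight splines 90 degrees apart, 8 mm wide, 36 mm over the tips, on a round core of 22 mm diameter; a plate's teeth go between them with 5 degrees of play either way, in any quarter turn. Its y axis points to the wide fork.
- hub_nose (a point): Tip of the hub on its axis, 112 mm above the bench: the round core goes on above the splines as a pilot nose. The hub turns stiffly (0.15 N m) and stays where left. Its turn is NOT measured: the splines start 11 to 45 degrees off the carrier's x and y axes, either way, so a plate with its tab over its fork first rests on the spline ends.
- disc_seat (a point): On the hub axis on top of the fitted plate, 55 mm above the bench: the underside of the lined disc rests here when home. A plate 4 to 15 mm down over the splines is still above the fork prongs, and plate and hub can be turned together there. Everything here is rigid: touch down at 15 mm/s or slower, a faster touch alone knocks past the force limit.
- wide_fork (a point): In the middle of the wide fork (slot 17 mm), 44 mm from the hub axis, 55 mm above the bench: the wide tab's point lies here when the lined disc is home. Both forks stand 38 to 50 mm from the axis, up to 36 mm wide overall; prong tips are 80 mm above the bench, the top 8 mm flares open.
- narrow_fork (a point): In the middle of the narrow fork (slot 11 mm), 44 mm from the hub axis on the other side, 65 mm above the bench, level with the top of the seated lined disc: the narrow tab's point lies here when the steel plate is home.
- lined_disc: Loose thick disc, dark steel with eight cork pads: an octagon 60 mm across flats (flats square to its x, y and diagonals), 10 mm thick, about 160 g, lying flat. Hole of 39 mm with four inward teeth, 9 mm wide, on the diagonals, tips 12.2 mm from the centre. One tab 14 mm wide along its +y reaches 52 mm from the centre. Origin: centre of the underside, z up.
- wide_tab (a point): On the underside of the lined disc's tab, 44 mm from the disc's centre along its +y.
- steel_plate: Loose thin plate of bare steel, same octagon, hole and teeth as the lined disc, no pads: 6 mm thick, about 110 g, lying flat, with one tab 8 mm wide along its +y reaching 52 mm from the centre. Origin: centre of the underside, z up.
- narrow_tab (a point): On the underside of the steel plate's tab, 44 mm from the plate's centre along its +y.
- spacer_ring: Bystander: loose steel ring, 44 mm outer diameter, 8 mm high, lying on the bench. Origin: centre of the underside.
- spanner: Bystander: open-ended spanner 170 mm long lying on the bench along its x.
- slip_bowl: Bystander: white bowl, 130 mm across, 50 mm high. Origin: centre of the underside.
- glaze_jar: Bystander: pale jar with a grey cap, 70 mm across, 90 mm high. Origin: centre of the underside.
- wood_rib: Bystander: flat spatula lying on the bench along its x.
- clay_block: Bystander: block of dry clay 90 x 55 x 30 mm. Origin: centre of the underside.

How it is judged (in metres and radians):
On the way, in this order (a step that is already met when the one before it is completed fails the run):
1. the lined disc is fully home on the hub, its wide tab in the wide fork (distance between wide_tab and wide_fork below 0.004 m and z of lined_disc in the frame of clutch_carrier below 0.0575 m and horizontal distance between lined_disc and clutch_carrier below 0.004 m and angle between lined_disc's own z axis and vertical below 0.05 rad), for 0.2 s.
2. the steel plate is fully home on top of it, its narrow tab in the narrow fork (distance between narrow_tab and narrow_fork below 0.004 m and z of steel_plate in the frame of clutch_carrier below 0.0675 m and horizontal distance between steel_plate and clutch_carrier below 0.004 m and angle between steel_plate's own z axis and vertical below 0.05 rad), for 0.2 s.
At the end, for the whole second after the job is handed in: Lined disc, then steel plate on it: each flat (tilt under 0.05 rad), at most 2.5 mm above its seat (undersides at 55 and 65 mm), within 4 mm of the hub axis, its tab point within 4 mm of the wide (disc) or narrow (plate) fork point; both released and at rest (all of step 1 and all of step 2 and linear speed of each of lined_disc, steel_plate below 0.02 m/s); the robot touches nothing.
It fails at once if a plate is pushed against the hub, the carrier or the other plate with more than 45 N (contact force between any of lined_disc, steel_plate and clutch_carrier above 45 N or contact force between steel_plate and lined_disc above 45 N).
It fails at once if the robot itself pushes on the carrier or hub with more than 45 N (contact force between the arm and clutch_carrier above 45 N).
It fails at once if another thing on the bench is shifted by more than 20 mm (distance of any of spacer_ring, spanner, slip_bowl, glaze_jar, wood_rib, clay_block from where it was at the start of the episode above 0.02 m).
It also fails if it takes over 72 s, if anything falls off the work surface, if the arm or the gripper's body presses on something with over 40 N, if the wrist force passes 120 N, or if a joint passes its speed limit or range.

## Working session

There is one attempt and no reset: what is moved stays moved. The work goes in short steps, Python scripts to look and compute and a tool call to move; the robot and the scene stay as the last step left them, time stands still between calls to the robot, and variables do not carry over. Pictures are saved under pics/ and viewed, at most 10 in all, crops included, and the job is handed in when it is done.

Besides the shell and the picture viewer there is one more tool, called after "Emit:" as a command line: name --pt "numbers of a row" for each row, then --argument value for the rest. servo_tool: Moves the arm, as the interface text tells. Its arguments: {"type":"object","properties":{"moves":{"type":"array","items":{"type":"array","items":{"type":"number"}}},"claw":{"type":"number"},"force":{"type":"number"}},"required":["moves"]}

```bash
ls; mkdir -p pics
python3 - <<'E'
from workcell import *
import cv2,numpy as np
o=get_obs();print(o['ee_pos'],o['tcp_rot'],o['opening'],o['time'])
a=[camera(n) for n in('scene','side')]
for n in('scene','side','wrist'):print(n,get_calibration(n))
cv2.imwrite('pics/scene0.png',a[0][...,::-1]);cv2.imwrite('pics/side0.png',a[1][...,::-1])
E
```

```text
pics
[0.12895237 0.53438231 0.20029563] [-1.79924554e+02  2.56792542e-03  1.66434719e+02] 0.0852554242125467 0.0
scene {'fx': 401.1933887885201, 'fy': 401.1933887885201, 'cx': 256.2407204296895, 'cy': 186.85143118693867, 'k1': 0.017126905127451904, 'rvec': array([ 1.04193994,  2.41819117, -1.00411489]), 'tvec': array([ 0.35799837, -0.23413128,  1.53254259])}
side {'fx': 421.7148398540946, 'fy': 421.7148398540946, 'cx': 253.54235858762308, 'cy': 193.51175191339797, 'k1': 0.04497807987540221, 'rvec': array([ 0.13750707, -2.80304109,  1.35323308]), 'tvec': array([0.54560523, 0.10644985, 1.54760771])}
wrist {'fx': 329.09616400789736, 'fy': 329.09616400789736, 'cx': 252.44282838884516, 'cy': 187.86014003217252, 'k1': -0.06075324985238388, 'tool_from_camera': array([[-3.38057139e-04, -9.58353689e-01, -2.85583774e-01,
         7.19012976e-02],
       [ 9.99999914e-01, -2.55435830e-04, -3.26556509e-04,
         3.51222541e-05],
       [ 2.40008306e-04, -2.85583860e-01,  9.58353693e-01,
        -1.72449760e-01],
       [ 0.00000000e+00,  0.00000000e+00,  0.00000000e+00,
         1.00000000e+00]])}
```

View pics/scene0.png

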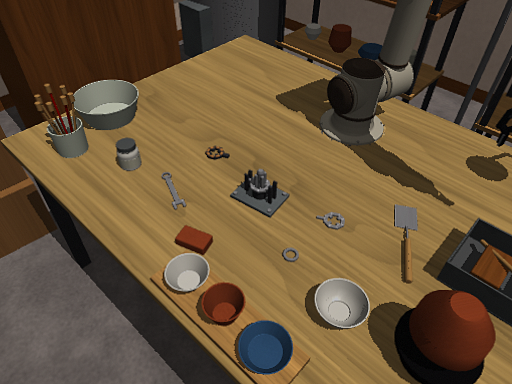

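View pics/side0.png

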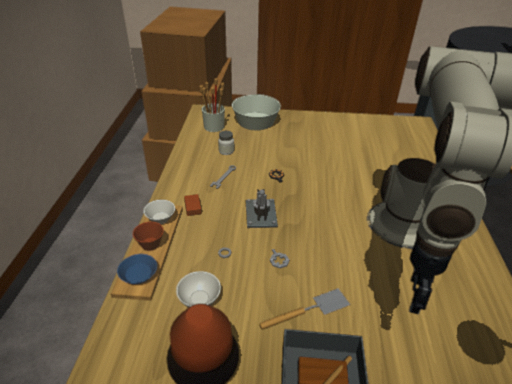

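The scene view shows the lined disc at about (217,153), its tab pointing right, the steel plate at (333,220), its tab pointing left, and the carrier at (260,190). In the side view they are at (277,175), (280,259) and (261,208). I'll work out rough positions from these.

```bash
cat > h.py <<'E'
from workcell import *
import cv2,numpy as np
from scipy.spatial.transform import Rotation as R
def cam(n,o=None):
    c=get_calibration(n);K=np.array([[c['fx'],0,c['cx']],[0,c['fy'],c['cy']],[0,0,1]]);d=np.array([c['k1'],0,0,0.])
    if n=='wrist':
        T=np.eye(4);T[:3,:3]=R.from_euler('xyz',o['tcp_rot'],degrees=True).as_matrix();T[:3,3]=o['ee_pos']
        W=np.linalg.inv(T@c['tool_from_camera']);return K,d,W[:3,:3],W[:3,3]
    return K,d,R.from_rotvec(c['rvec']).as_matrix(),np.array(c['tvec'])
def proj(C,P):
    K,d,r,t=C
    return cv2.projectPoints(np.float64(P).reshape(-1,3),cv2.Rodrigues(r)[0],t,K,d)[0].reshape(-1,2)
def ground(C,uv,z=0.):
    K,d,r,t=C
    n=cv2.undistortPoints(np.float64(uv).reshape(-1,1,2),K,d).reshape(-1,2)
    D=np.c_[n,np.ones(len(n))]@r;o=-r.T@t
    return o+D*((z-o[2])/D[:,2])[:,None]
def topdown(C,img,cx,cy,z,half=.08,px=500):
    g=(np.arange(px)+.5)/px*2*half-half
    X,Y=np.meshgrid(cx+g,cy-g) # x right, y up
    m=proj(C,np.c_[X.ravel(),Y.ravel(),np.full(X.size,z)]).reshape(px,px,2).astype(np.float32)
    return cv2.remap(img,m[...,0],m[...,1],cv2.INTER_CUBIC)
E
python3 - <<'E'
from h import *
o=get_obs()
np.set_printoptions(precision=3,suppress=True)
A=cam('scene');B=cam('side')
print(ground(A,[(213,153),(226,156),(335,221),(318,217),(290,255)],.008))
print(ground(B,[(276,175),(282,180),(280,261),(274,252),(225,253)],.008))
print(ground(A,[(262,172)],.112),ground(B,[(261,190)],.112))
E
```

```text
[[ 0.48  -0.247  0.008]
 [ 0.46  -0.203  0.008]
 [ 0.443  0.239  0.008]
 [ 0.465  0.194  0.008]
 [ 0.628  0.221  0.008]]
[[ 0.476 -0.234  0.008]
 [ 0.449 -0.202  0.008]
 [ 0.439  0.243  0.008]
 [ 0.461  0.205  0.008]
 [ 0.623  0.226  0.008]]
[[0.521 0.016 0.112]] [[0.522 0.007 0.112]]
```

Units first: shifts go in shares of 100 cm and turns go in shares of pi rad. So -41 cm / 100 = -0.41, 32 cm / 100 = 0.32, -1.1 rad / 3.1416 = -0.3501.

Emit:
servo_tool --pt "0.1 -0.125 0.04 -0.0955" --pt "0.2 -0.25 0.08 -0.191" --pt "0.32 -0.41 0.09 -0.2865" --pt "0.32 -0.41 0.09 -0.3501" --pt "0.32 -0.41 0.09 -0.3501" --pt "0.32 -0.41 0.09 -0.3501" --pt "0.32 -0.41 0.09 -0.3501" --pt "0.32 -0.41 0.09 -0.3501" --pt "0.32 -0.41 0.09 -0.3501" --pt "0.32 -0.41 0.09 -0.3501" --pt "0.32 -0.41 0.09 -0.3501" --pt "0.32 -0.41 0.09 -0.3501" --pt "0.32 -0.41 0.09 -0.3501" --pt "0.32 -0.41 0.09 -0.3501" --pt "0.32 -0.41 0.09 -0.3501"

```text
time: 1.35
ee_pos: [0.4496, 0.1235, 0.2905]
tcp_rot: [-179.9, -0.0, 103.2]
wrist_force: [0.5, -0.6, -0.7]
opening: 0.0853
grasp_force: 0.0
```

Run:
```python
from h import *
o=get_obs();im=camera('wrist');print(o['ee_pos'],o['tcp_rot'],o['q'],o['time'])
np.savez('w1.npz',im=im,ee_pos=o['ee_pos'],tcp_rot=o['tcp_rot'])
cv2.imwrite('pics/w1.png',im[...,::-1])
C=cam('wrist',o);print(proj(C,[[.48,-.24,.01],[.442,.24,.006],[.521,.012,.112]]))
```

```text
[0.44961684 0.12346795 0.29054212] [-1.79944262e+02 -3.49732201e-03  1.03224577e+02] [ 1.53515545e+01 -3.34530651e+00  1.18426694e+01  1.05243546e+02
  5.56358698e-03  9.21269726e+01] 1.35
[[221.12379177 353.71978701]
 [266.74586859  56.57940446]
 [288.75506653 261.9558021 ]]
```

View pics/w1.png

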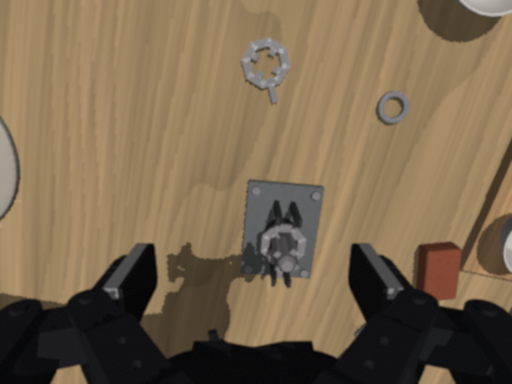

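Converted, -22 cm / 100 = -0.22, -12 cm / 100 = -0.12.

Emit:
servo_tool --pt "0.025 -0.12 0 0" --pt "0.05 -0.22 0 0" --pt "0.05 -0.22 0 0" --pt "0.05 -0.22 0 0" --pt "0.05 -0.22 0 0" --pt "0.05 -0.22 0 0" --pt "0.05 -0.22 0 0" --pt "0.05 -0.22 0 0" --pt "0.05 -0.22 0 0"

```text
time: 2.15
ee_pos: [0.4988, -0.0939, 0.291]
tcp_rot: [-180.0, -0.0, 103.5]
wrist_force: [0.0, 0.5, -0.1]
opening: 0.0857
grasp_force: 0.0
```

Run:
```python
from h import *
o=get_obs();im=camera('wrist');print(o['ee_pos'],o['tcp_rot'],o['time'])
np.savez('w2.npz',im=im,ee_pos=o['ee_pos'],tcp_rot=o['tcp_rot'])
C=cam('wrist',o)
d=dict(np.load('w1.npz'));C1=cam('wrist',d)
def crop(C,im,x,y,z,h): return topdown(C,im,x,y,z,h,390)[...,::-1]
T=np.vstack([np.hstack([crop(C1,d['im'],.52,.01,.012,.1),crop(C,im,.52,.01,.08,.08)]),np.hstack([crop(C1,d['im'],.442,.24,.006,.07),crop(C,im,.478,-.24,.01,.07)])])
cv2.imwrite('pics/m.png',cv2.resize(T,(600,600)));cv2.imwrite('pics/w2.png',im[...,::-1])
cv2.imwrite('pics/m.png',cv2.resize(T,(600,600)))
```

```text
[ 0.49879693 -0.09393483  0.29099177] [-1.79993860e+02 -2.48873036e-02  1.03483846e+02] 2.15
```

View pics/m.png

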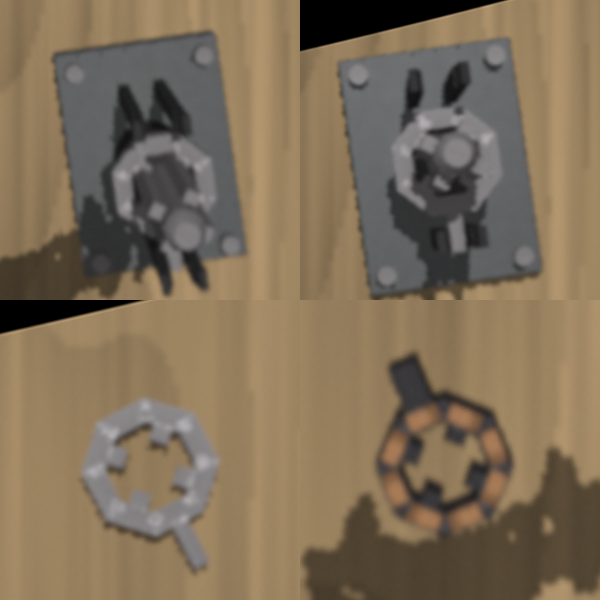

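The tiles show the wide, empty fork on the +y side of the carrier, which is turned about 8°. The fitted plate's tab is in the -y fork. The lined disc's tab points to about 113° and the steel plate's tab to about -62°. Next I'll refine the poses by edge fitting.

```bash
cat >> h.py <<'E'
def seg(P,n=40):
    P=np.array(P,float);Q=np.roll(P,-1,0);t=np.linspace(0,1,n)[:,None]
    return np.vstack([a+(b-a)*t for a,b in zip(P,Q)])
def plate(h,w):
    a=np.radians(np.arange(22.5,360,45));r=30/np.cos(np.pi/8);O=np.c_[r*np.cos(a),r*np.sin(a)]
    o=seg(O);o=o[~((np.abs(o[:,0])<w/2)&(o[:,1]>0))]
    tab=seg([(-w/2,30),(-w/2,52),(w/2,52),(w/2,30)])[:120]
    th=np.radians(np.arange(0,360,2));hole=19.5*np.c_[np.cos(th),np.sin(th)]
    m=np.min([np.abs((np.degrees(th)-k+180)%360-180) for k in(45,135,225,315)],0)>14
    P=np.vstack([o,tab,tab,hole[m]])/1000
    return np.c_[P,np.full(len(P),h)]
def base():
    P=seg([(-.055,-.075),(.055,-.075),(.055,.075),(-.055,.075)],80);th=np.radians(np.arange(0,360,3))
    return np.vstack([np.c_[P,np.full(len(P),.012)],np.c_[.011*np.cos(th),.011*np.sin(th),np.full(len(th),.112)]])
def tf(M,p):
    c,s=np.cos(p[2]),np.sin(p[2]);return np.c_[p[0]+c*M[:,0]-s*M[:,1],p[1]+s*M[:,0]+c*M[:,1],M[:,2]]
def fit(views,M,p0,tr=6,lo=40,hi=110):
    from scipy.optimize import minimize
    D=[]
    for C,im in views:
        g=cv2.cvtColor(cv2.resize(im,None,fx=2,fy=2,interpolation=cv2.INTER_CUBIC),cv2.COLOR_RGB2GRAY)
        D.append((C,cv2.distanceTransform(255-cv2.Canny(g,lo,hi),cv2.DIST_L2,5)))
    def f(p):
        s=0
        for C,d in D:
            q=proj(C,tf(M,p)).astype(np.float32)*2+.5
            v=cv2.remap(d,q[:,:1],q[:,1:],cv2.INTER_LINEAR,borderValue=tr)
            s+=np.minimum(v,tr).mean()
        return s/len(D)
    best=None
    for dx in(-.004,0,.004):
        for dy in(-.004,0,.004):
            for da in(-.06,0,.06):
                x0=np.array(p0)+[dx,dy,da]
                r=minimize(f,x0,method='Nelder-Mead',options=dict(initial_simplex=[x0,x0+[.002,0,0],x0+[0,.002,0],x0+[0,0,.04]],xatol=1e-5,fatol=1e-4))
                if best is None or r.fun<best.fun:best=r
    return best.x,best.fun
E
python3 - <<'E'
from h import *
d1=dict(np.load('w1.npz'));d2=dict(np.load('w2.npz'));V=[(cam('wrist',d),d['im']) for d in(d1,d2)]
r=np.radians
def show(n,v):print(n,np.round(v[0][:2],4),round(np.degrees(v[0][2]),2),round(v[1],2))
pc=(.52,.0075,r(7.8))
for n,v in(('c1',V[:1]),('c2',V[1:]),('c12',V)):show(n,fit(v,base(),pc))
show('plate',fit(V[:1],plate(.006,8),(.442,.239,r(-152))))
show('disc',fit(V[1:],plate(.010,14),(.476,-.24,r(23))))
E
```

```text
c1 [0.5193 0.0085] 8.31 1.49
c2 [0.5203 0.0053] 8.0 1.81
c12 [0.5197 0.0082] 8.16 2.12
plate [0.4413 0.2291] -152.58 2.88
disc [ 0.4756 -0.245 ] 22.97 1.24
```

Converted, 10.1 cm / 100 = 0.101, 2.1 cm / 100 = 0.021, -0.09 rad / 3.1416 = -0.0286.

Emit:
servo_tool --pt "0.01 0.04 -0.03 -0.0286" --pt "0.021 0.08 -0.06 -0.0286" --pt "0.021 0.101 -0.09 -0.0286" --pt "0.021 0.101 -0.09 -0.0286" --pt "0.021 0.101 -0.09 -0.0286" --pt "0.021 0.101 -0.09 -0.0286"

```text
time: 2.7
ee_pos: [0.5195, 0.0065, 0.2017]
tcp_rot: [-180.0, 0.0, 98.4]
wrist_force: [0.3, -0.9, -0.0]
opening: 0.0857
grasp_force: 0.0
```

Run:
```python
from h import *
o=get_obs();im=camera('wrist');print(o['ee_pos'],o['tcp_rot'],o['time'])
np.savez('w3.npz',im=im,ee_pos=o['ee_pos'],tcp_rot=o['tcp_rot'])
C=cam('wrist',o)
v=fit([(C,im)],base(),(.52,.0075,np.radians(8)));print(v)
p=v[0]
im2=cv2.resize(im,None,fx=4,fy=4,interpolation=cv2.INTER_CUBIC)
for q in proj(C,tf(base(),p)):cv2.circle(im2,tuple(int(t) for t in q*4+1.5),1,(255,0,0),-1)
# hub axes at z=.098 along carrier x,y
H=np.array([[0,0,.098],[.018,0,.098],[0,.018,.098],[-.018,0,.098],[0,-.018,.098]])
uv=proj(C,tf(H,p));print(uv)
for q in uv:cv2.circle(im2,tuple(int(t) for t in q*4+1.5),3,(0,255,0),-1)
u,w=(uv[0]*4).astype(int);cv2.imwrite('pics/w3.png',im2[max(0,w-330):w+270,max(0,u-400):u+400,::-1])
```

```text
[0.51954279 0.00651734 0.20168089] [-1.79994971e+02  1.57801945e-02  9.84059986e+01] 2.7
(array([0.52048785, 0.00608509, 0.14368222]), np.float64(1.3235981464385986))
[[252.65679483 177.50291898]
 [273.40242342 177.55603048]
 [252.71752455 157.07408726]
 [231.90721035 177.45480332]
 [252.59808994 197.22322287]]
```

View pics/w3.png

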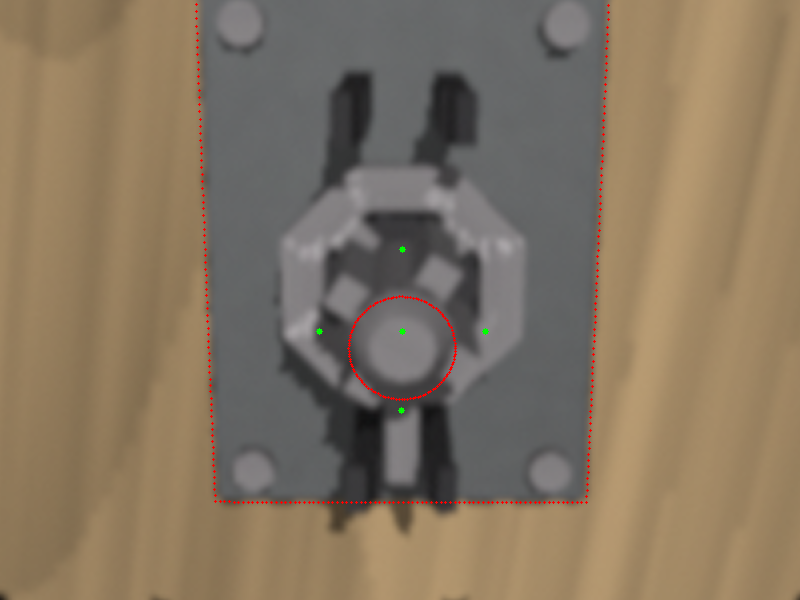

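The overlay fits well. The hub's splines stand at about 58° (equivalent to -32°) in the carrier frame, so the plates should enter at -32°. Now I'll go to the disc.

Converted, -25.1 cm / 100 = -0.251, -24 cm / 100 = -0.24, 0.26 rad / 3.1416 = 0.0828.

Emit:
servo_tool --pt "-0.01 -0.04 0 0.0318" --pt "-0.02 -0.08 0 0.0637" --pt "-0.03 -0.12 -0.01 0.0828" --pt "-0.04 -0.16 -0.02 0.0828" --pt "-0.045 -0.2 -0.03 0.0828" --pt "-0.045 -0.24 -0.04 0.0828" --pt "-0.045 -0.251 -0.04 0.0828" --pt "-0.045 -0.251 -0.04 0.0828" --pt "-0.045 -0.251 -0.04 0.0828" --pt "-0.045 -0.251 -0.04 0.0828" --claw 0.15

```text
time: 3.58
ee_pos: [0.4753, -0.2452, 0.1624]
tcp_rot: [179.9, 0.1, 113.1]
wrist_force: [0.4, -0.6, -0.2]
opening: 0.0725
grasp_force: 0.0
```

```bash
cat > look.py <<'E'
from h import *
import sys
tag,kind,x,y,a=sys.argv[1],sys.argv[2],*map(float,sys.argv[3:6])
z=float(sys.argv[6]) if len(sys.argv)>6 else 0
o=get_obs();im=camera('wrist');print(o['ee_pos'],o['tcp_rot'],o['opening'],o['time'])
np.savez(tag,im=im,ee_pos=o['ee_pos'],tcp_rot=o['tcp_rot'])
C=cam('wrist',o);M=base() if kind=='c' else plate(*((z+.010,14) if kind=='d' else (z+.006,8)))
p,f=fit([(C,im)],M,(x,y,np.radians(a)));print(np.round(p[:2],4),np.degrees(p[2]),f)
im2=cv2.resize(im,None,fx=3,fy=3,interpolation=cv2.INTER_CUBIC)
uv=proj(C,tf(M,p))
for q in uv:cv2.circle(im2,tuple(int(t) for t in q*3+1),1,(255,0,0),-1)
u,w=(uv.mean(0)*3).astype(int);cv2.imwrite(f'pics/{tag}.png',im2[max(0,w-300):w+300,max(0,u-400):u+400,::-1])
E
python3 look.py w4 d .4756 -.245 23
```

```text
[ 0.4753164  -0.24523624  0.16243868] [1.79928345e+02 6.96354315e-02 1.13132025e+02] 0.07251667365043644 3.5833
[ 0.4756 -0.2477] 24.21079568599446 1.1325901746749878
```

View pics/w4.png

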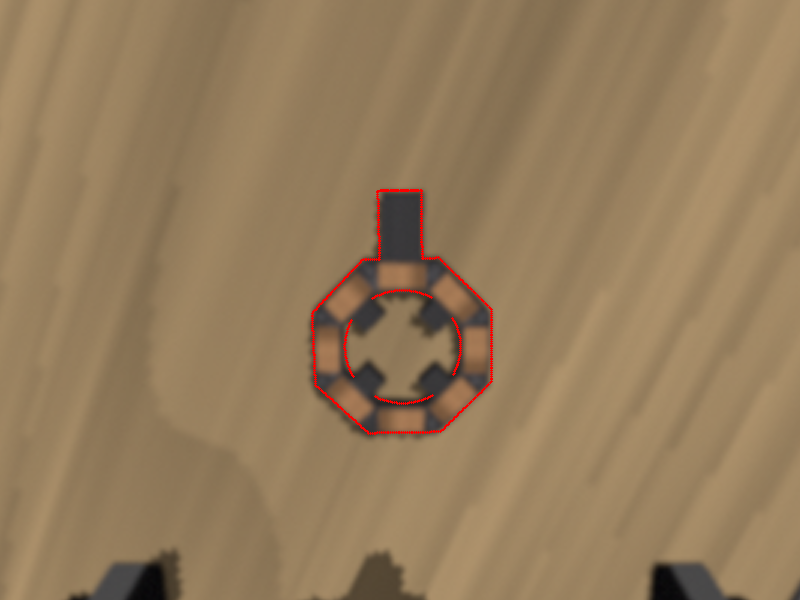

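Converted, -16.5 cm / 100 = -0.165, -16.4 cm / 100 = -0.164, 0.01 rad / 3.1416 = 0.0032.

Emit:
servo_tool --pt "0 -0.002 -0.04 0.0032" --pt "0 -0.0025 -0.08 0.0032" --pt "0 -0.0025 -0.12 0.0032" --pt "0 -0.0025 -0.15 0.0032" --pt "0 -0.0025 -0.155 0.0032" --pt "0 -0.0025 -0.16 0.0032" --pt "0 -0.0025 -0.162 0.0032" --pt "0 -0.0025 -0.164 0.0032" --pt "0 -0.0025 -0.165 0.0032" --pt "0 -0.0025 -0.165 0.0032" --pt "0 -0.0025 -0.165 0.0032"

```text
time: 4.55
ee_pos: [0.4756, -0.2482, -0.0029]
tcp_rot: [179.9, 0.1, 113.7]
wrist_force: [-0.2, -0.4, 0.0]
opening: 0.0724
grasp_force: 0.0
```

Converted, -0.3 cm / 100 = -0.003, -0.2 cm / 100 = -0.002.

Emit:
servo_tool --pt "0 0 -0.001 0" --pt "0 0 -0.002 0" --pt "0 0 -0.003 0" --pt "0 0 -0.003 0"

```text
time: 4.88
ee_pos: [0.4749, -0.2478, -0.0073]
tcp_rot: [-180.0, -0.0, 113.7]
wrist_force: [-0.5, 0.8, -0.1]
opening: 0.0724
grasp_force: 0.0
```

Converted, 0.2 cm / 100 = 0.002.

Emit:
servo_tool --pt "0 0 0.002 0" --pt "0 0 0.002 0" --pt "0 0 0.002 0" --pt "0 0 0.002 0" --pt "0 0 0.002 0" --pt "0 0 0.002 0" --claw 0.5 --force 60

```text
time: 5.38
ee_pos: [0.475, -0.2478, -0.0051]
tcp_rot: [-180.0, -0.0, 113.7]
wrist_force: [-0.1, -0.2, 0.2]
opening: 0.0429
grasp_force: 0.0
```

Emit:
servo_tool --pt "0 0 0 0" --pt "0 0 0 0" --pt "0 0 0 0" --pt "0 0 0 0" --claw 0.15

```text
time: 5.72
ee_pos: [0.475, -0.2479, -0.005]
tcp_rot: [-180.0, 0.0, 113.7]
wrist_force: [-0.3, -1.2, -0.5]
opening: 0.0728
grasp_force: 0.0
```

Run:
```python
from h import *
o=get_obs();print(o['opening'],o['ee_pos'],o['time'])
a=camera('wrist');C=cam('side');b=camera('side')
u,w=proj(C,[o['ee_pos']])[0].astype(int)
b=cv2.resize(b[w-40:w+20,max(0,u-40):u+40],None,fx=5,fy=5,interpolation=cv2.INTER_CUBIC)
b=cv2.copyMakeBorder(b,0,384-b.shape[0],0,0,cv2.BORDER_CONSTANT) if b.shape[0]<384 else b[:384]
T=np.hstack([a,b]);cv2.imwrite('pics/w5.png',cv2.resize(T,(800,int(384*800/T.shape[1])))[...,::-1])
```

```text
0.07278347401670814 [ 0.47504492 -0.24785324 -0.00502007] 5.7167
```

View pics/w5.png

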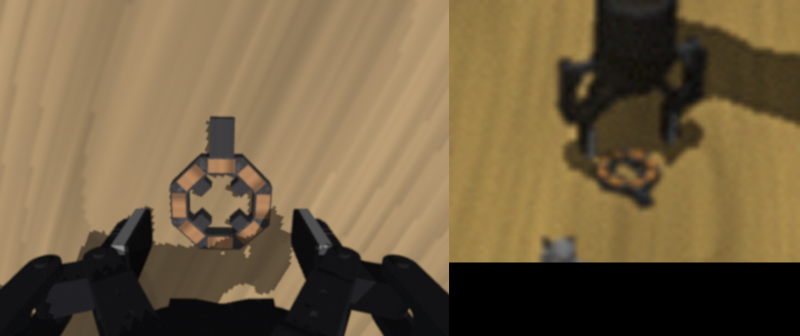

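The fingers passed over the disc, which didn't move. I'll work out the actual tip height from the picture: the pad tips are at about (171,238) and (334,238) in full pixels.

Run:
```python
from h import *
np.set_printoptions(precision=1,suppress=True)
o=get_obs();C=cam('wrist',o)
Rt=R.from_euler('xyz',o['tcp_rot'],degrees=True).as_matrix()
for b in(0,10,15,20,25,30):
  for x in(-11,11):
    print(b,x,proj(C,[o['ee_pos']+Rt@np.array([x/1e3,s*.0364,-b/1e3]) for s in(-1,1)]).ravel())
print(proj(C,[[.4756,-.2477,.01]]))
```

```text
0 -11 [188.4 240.7 314.7 240.7]
0 11 [186.1 204.7 316.9 204.7]
10 -11 [185.  248.7 318.  248.7]
10 11 [182.5 211.1 320.4 211. ]
15 -11 [183.2 253.  319.7 253. ]
15 11 [180.5 214.5 322.4 214.4]
20 -11 [181.3 257.6 321.6 257.5]
20 11 [178.4 218.1 324.4 218.1]
25 -11 [179.3 262.4 323.6 262.3]
25 11 [176.2 222.  326.5 221.9]
30 -11 [177.2 267.5 325.7 267.4]
30 11 [173.9 226.1 328.8 226. ]
[[252.6 234.4]]
```

Converted, -1 cm / 100 = -0.01, -0.9 cm / 100 = -0.009.

Emit:
servo_tool --pt "0 0 -0.003 0" --pt "0 0 -0.006 0" --pt "0 0 -0.008 0" --pt "0 0 -0.009 0" --pt "0 0 -0.01 0" --pt "0 0 -0.01 0"

```text
time: 6.32
ee_pos: [0.4749, -0.2478, -0.0153]
tcp_rot: [-180.0, -0.0, 113.7]
wrist_force: [0.5, 1.0, 0.1]
opening: 0.0727
grasp_force: 0.0
```

Converted, -0.4 cm / 100 = -0.004, -0.3 cm / 100 = -0.003.

Emit:
servo_tool --pt "0 0 -0.001 0" --pt "0 0 -0.002 0" --pt "0 0 -0.003 0" --pt "0 0 -0.004 0" --pt "0 0 -0.004 0"

```text
time: 6.73
ee_pos: [0.4749, -0.2478, -0.0192]
tcp_rot: [-180.0, -0.0, 113.7]
wrist_force: [-0.4, 0.0, -0.9]
opening: 0.0724
grasp_force: 0.0
```

Run:
```python
from h import *
o=get_obs();print(o['opening'],o['ee_pos'],o['wrist_force'])
a=camera('wrist');a=cv2.resize(a[150:350,100:400],(800,533),interpolation=cv2.INTER_CUBIC)
cv2.imwrite('pics/w6.png',a[...,::-1])
```

```text
0.07244834351956762 [ 0.47492157 -0.24778221 -0.01923225] [-0.40469826  0.01644577 -0.85893496]
```

View pics/w6.png

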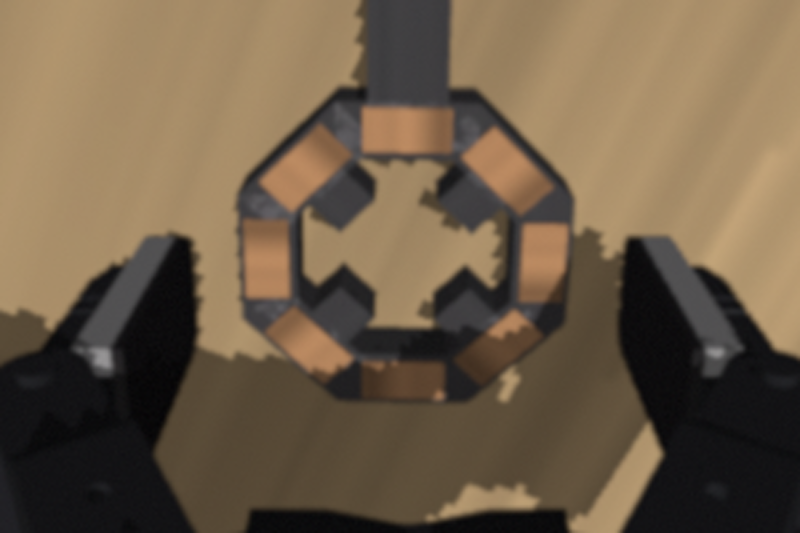

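Converted, -0.5 cm / 100 = -0.005, -0.4 cm / 100 = -0.004.

Emit:
servo_tool --pt "0 0 -0.001 0" --pt "0 0 -0.002 0" --pt "0 0 -0.003 0" --pt "0 0 -0.004 0" --pt "0 0 -0.005 0" --pt "0 0 -0.005 0"

```text
time: 7.28
ee_pos: [0.4749, -0.2478, -0.0243]
tcp_rot: [-180.0, -0.0, 113.7]
wrist_force: [-0.1, 0.3, -0.3]
opening: 0.0726
grasp_force: 0.0
```

Converted, -0.4 cm / 100 = -0.004, -0.3 cm / 100 = -0.003.

Emit:
servo_tool --pt "0 0 -0.001 0" --pt "0 0 -0.002 0" --pt "0 0 -0.003 0" --pt "0 0 -0.004 0" --pt "0 0 -0.004 0"

```text
time: 7.7
ee_pos: [0.4749, -0.2478, -0.0283]
tcp_rot: [-180.0, -0.0, 113.7]
wrist_force: [0.1, 0.6, -0.5]
opening: 0.0727
grasp_force: 0.0
```

Emit:
servo_tool --pt "0 0 0 0" --pt "0 0 0 0" --pt "0 0 0 0" --pt "0 0 0 0" --pt "0 0 0 0" --claw 0.5 --force 60

```text
time: 8.12
ee_pos: [0.4753, -0.2479, -0.0272]
tcp_rot: [180.0, 0.0, 113.7]
wrist_force: [-1.4, 1.5, 4.8]
opening: 0.0565
grasp_force: 62.4
```

Converted, 10 cm / 100 = 0.1, 8 cm / 100 = 0.08.

Emit:
servo_tool --pt "0 0 0.005 0" --pt "0 0 0.01 0" --pt "0 0 0.02 0" --pt "0 0 0.04 0" --pt "0 0 0.08 0" --pt "0 0 0.1 0" --pt "0 0 0.1 0" --pt "0 0 0.1 0"

```text
time: 8.78
ee_pos: [0.4759, -0.2483, 0.0738]
tcp_rot: [179.9, 0.1, 113.7]
wrist_force: [-0.3, 0.2, -2.0]
opening: 0.0565
grasp_force: 64.5
```

```bash
python3 look.py w7 d .4756 -.2477 23.5 .1; python3 -c "
import cv2;a=cv2.imread('pics/w7.png')
from h import *
C=cam('side');b=camera('side');o=get_obs();u,w=proj(C,[o['ee_pos']])[0].astype(int)
b=cv2.resize(b[w-45:w+25,u-45:u+45],(540,420),interpolation=cv2.INTER_CUBIC)[...,::-1]
a=cv2.resize(a,(560,420));T=np.hstack([a,b]);cv2.imwrite('pics/w7b.png',cv2.resize(T,(800,305)))"
```

```text
[ 0.47589868 -0.24827844  0.07377096] [1.79892576e+02 1.32781248e-01 1.13720957e+02] 0.05645686066698633 8.7833
[ 0.4765 -0.2473] 23.776091104362617 2.364360809326172
```

View pics/w7b.png

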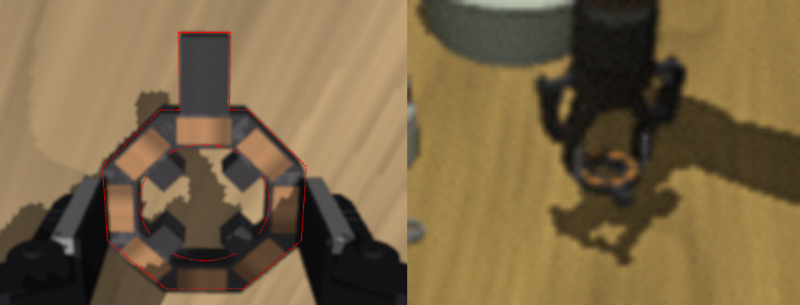

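The disc is held level between the pads, with the tips near its underside level, so its underside is about 28 mm above the TCP. I'll carry it above the hub, turned to -32° in the carrier frame.

Converted, 25.3 cm / 100 = 0.253, 22.5 cm / 100 = 0.225, -0.83 rad / 3.1416 = -0.2642.

Emit:
servo_tool --pt "0 0 0.04 0" --pt "0.006 0.035 0.05 -0.0382" --pt "0.013 0.073 0.05 -0.0764" --pt "0.02 0.11 0.05 -0.1146" --pt "0.026 0.15 0.05 -0.1528" --pt "0.033 0.19 0.05 -0.191" --pt "0.04 0.225 0.05 -0.2292" --pt "0.044 0.253 0.05 -0.2642" --pt "0.044 0.253 0.05 -0.2642" --pt "0.044 0.253 0.05 -0.2642" --pt "0.044 0.253 0.05 -0.2642" --pt "0.044 0.253 0.05 -0.2642" --pt "0.044 0.253 0.05 -0.2642"

```text
time: 9.97
ee_pos: [0.5187, 0.0041, 0.1216]
tcp_rot: [-180.0, 0.0, 66.1]
wrist_force: [-1.0, -0.5, -2.1]
opening: 0.0564
grasp_force: 65.1
```

```bash
python3 -c "
from h import *
for i in range(3):
  o=get_obs();camera('wrist');print(o['ee_pos'],o['tcp_rot'],o['wrist_force'],o['opening'],o['q'][5])
"; python3 look.py w8 d .52 .0065 -24 .15
```

```text
[0.51872573 0.00410729 0.12156424] [-1.79962655e+02  2.61810415e-02  6.61434188e+01] [-1.00298993 -0.49295361 -2.14183533] 0.056438036855566524 114.31540828894727
[0.51880859 0.00410551 0.12169446] [-1.79974771e+02  1.80454698e-02  6.61240846e+01] [ 0.29226963  0.46775611 -1.07854774] 0.056664271884522735 114.33298756867572
[0.51887215 0.00418353 0.1218269 ] [-1.79985057e+02  9.10851172e-03  6.61126636e+01] [-1.12193355 -0.20801409 -1.36921431] 0.05666858004188813 114.35058723681466
[0.51893185 0.00429202 0.1219323 ] [-1.79995280e+02  4.03110710e-03  6.61093745e+01] 0.056634391655126556 10.1167
[0.519  0.0058] -25.989525519587822 2.871739149093628
```

Emit:
servo_tool --pt "0.0005 0.001 -0.015 0" --pt "0.0005 0.001 -0.03 0" --pt "0.0005 0.001 -0.034 0" --pt "0.0005 0.001 -0.035 0" --pt "0.0005 0.001 -0.036 0" --pt "0.0005 0.001 -0.037 0" --pt "0.0005 0.001 -0.038 0" --pt "0.0005 0.001 -0.039 0" --pt "0.0005 0.001 -0.04 0" --pt "0.0005 0.001 -0.041 0" --pt "0.0005 0.001 -0.042 0" --pt "0.0005 0.001 -0.042 0"

```text
time: 11.17
ee_pos: [0.5194, 0.0062, 0.0798]
tcp_rot: [-180.0, 0.0, 66.2]
wrist_force: [-0.1, -1.0, -1.2]
opening: 0.0565
grasp_force: 65.1
```

Converted, -1.1 cm / 100 = -0.011, -1.05 cm / 100 = -0.0105.

Emit:
servo_tool --pt "0 0 -0.001 0" --pt "0 0 -0.002 0" --pt "0 0 -0.003 0" --pt "0 0 -0.004 0" --pt "0 0 -0.005 0" --pt "0 0 -0.006 0" --pt "0 0 -0.007 0" --pt "0 0 -0.008 0" --pt "0 0 -0.009 0" --pt "0 0 -0.01 0" --pt "0 0 -0.0105 0" --pt "0 0 -0.011 0"

```text
time: 12.17
ee_pos: [0.5195, 0.0062, 0.0689]
tcp_rot: [-180.0, -0.0, 66.2]
wrist_force: [-0.0, 0.5, -2.6]
opening: 0.0567
grasp_force: 65.1
```

Converted, -0.42 cm / 100 = -0.0042, -0.35 cm / 100 = -0.0035.

Emit:
servo_tool --pt "0 0 -0.0007 0" --pt "0 0 -0.0014 0" --pt "0 0 -0.0021 0" --pt "0 0 -0.0028 0" --pt "0 0 -0.0035 0" --pt "0 0 -0.0042 0" --pt "0 0 -0.0042 0"

```text
time: 12.75
ee_pos: [0.5195, 0.0061, 0.0646]
tcp_rot: [-180.0, 0.0, 66.2]
wrist_force: [0.1, 0.1, -1.6]
opening: 0.0566
grasp_force: 65.1
```

Converted, -0.5 cm / 100 = -0.005, -0.4 cm / 100 = -0.004.

Emit:
servo_tool --pt "0 0 -0.001 0" --pt "0 0 -0.002 0" --pt "0 0 -0.003 0" --pt "0 0 -0.004 0" --pt "0 0 -0.005 0" --pt "0 0 -0.005 0"

```text
time: 13.25
ee_pos: [0.5194, 0.0062, 0.0595]
tcp_rot: [-180.0, 0.0, 66.2]
wrist_force: [-0.1, 0.1, -2.0]
opening: 0.0564
grasp_force: 65.1
```

Converted, 0.56 rad / 3.1416 = 0.1783.

Emit:
servo_tool --pt "0 0 0 0.0191" --pt "0 0 0 0.0382" --pt "0 0 0 0.0573" --pt "0 0 0 0.0764" --pt "0 0 0 0.0955" --pt "0 0 0 0.1146" --pt "0 0 0 0.1337" --pt "0 0 0 0.1528" --pt "0 0 0 0.1719" --pt "0 0 0 0.1783" --pt "0 0 0 0.1783" --pt "0 0 0 0.1783"

```text
time: 14.25
ee_pos: [0.5197, 0.0062, 0.0598]
tcp_rot: [180.0, -0.0, 98.2]
wrist_force: [1.8, 1.1, -1.3]
opening: 0.0567
grasp_force: 65.0
```

```bash
python3 -c "
from h import *
o=get_obs();print(o['ee_pos'],o['tcp_rot'],o['wrist_force'],o['torque'],o['opening'])"; python3 look.py w9 d .5197 .0061 8.2 .087
```

```text
[0.51969598 0.00617961 0.05982243] [ 1.79979019e+02 -1.80458640e-03  9.81507876e+01] [ 1.83791094  1.0581538  -1.33987408] [ 0.04368687 -0.37073865 -0.15007497] 0.056712727114193416
[0.51969598 0.00617961 0.05982243] [ 1.79979019e+02 -1.80458640e-03  9.81507876e+01] 0.056712727114193416 14.25
[0.5216 0.0063] 8.694807912798506 2.6244969367980957
```

Converted, -1 cm / 100 = -0.01, -0.9 cm / 100 = -0.009.

Emit:
servo_tool --pt "0 0 -0.001 0" --pt "0 0 -0.002 0" --pt "0 0 -0.003 0" --pt "0 0 -0.004 0" --pt "0 0 -0.005 0" --pt "0 0 -0.006 0" --pt "0 0 -0.007 0" --pt "0 0 -0.008 0" --pt "0 0 -0.009 0" --pt "0 0 -0.01 0" --pt "0 0 -0.01 0"

```text
time: 15.22
ee_pos: [0.5196, 0.0062, 0.0496]
tcp_rot: [180.0, -0.0, 98.3]
wrist_force: [3.4, 0.5, 1.1]
opening: 0.0567
grasp_force: 65.7
```

Emit:
servo_tool --pt "0 0 -0.0007 0" --pt "0 0 -0.0014 0" --pt "0 0 -0.0021 0" --pt "0 0 -0.0028 0" --pt "0 0 -0.0035 0" --pt "0 0 -0.0035 0"

```text
time: 15.72
ee_pos: [0.5196, 0.0062, 0.0462]
tcp_rot: [180.0, -0.0, 98.3]
wrist_force: [4.2, 1.3, 1.3]
opening: 0.0566
grasp_force: 65.8
```

```bash
python3 -c "
from h import *
o=get_obs();print(o['wrist_force'],o['torque'])"
```

```text
[4.18313626 1.25124606 1.33341762] [ 0.28814765 -0.7547117  -0.13093422]
```

Converted, -0.35 cm / 100 = -0.0035, -0.28 cm / 100 = -0.0028, -0.012 rad / 3.1416 = -0.0038.

Emit:
servo_tool --pt "0.0002 0 0 -0.0038" --pt "0.0002 0 -0.0007 -0.0038" --pt "0.0002 0 -0.0014 -0.0038" --pt "0.0002 0 -0.0021 -0.0038" --pt "0.0002 0 -0.0028 -0.0038" --pt "0.0002 0 -0.0035 -0.0038" --pt "0.0002 0 -0.0035 -0.0038"

```text
time: 16.3
ee_pos: [0.5196, 0.0061, 0.0425]
tcp_rot: [-180.0, -0.0, 97.6]
wrist_force: [2.6, 0.9, -0.6]
opening: 0.0566
grasp_force: 65.4
```

Emit:
servo_tool --pt "0 0 0 0" --pt "0 0 0 0" --pt "0 0 0 0" --pt "0 0 0 0" --pt "0 0 0.04 0" --pt "0 0 0.08 0" --pt "0 0 0.12 0" --pt "0 0 0.158 0" --pt "0 0 0.158 0" --pt "0 0 0.158 0" --pt "0 0 0.158 0" --claw 0.15

```text
time: 17.22
ee_pos: [0.5197, 0.0061, 0.2003]
tcp_rot: [-180.0, 0.0, 97.6]
wrist_force: [0.9, 0.1, -1.1]
opening: 0.073
grasp_force: 0.0
```

```bash
python3 look.py w10 d .5205 .0061 8.2 .055;python3 - <<'E'
from h import *
d=dict(np.load('w10.npz'));C=cam('wrist',d)
V=[(C,d['im'])]
for z in np.arange(.05,.09,.005):
  p,f=fit(V,plate(z+.01,14),(.5205,.0061,np.radians(8.2)));print(z,np.round(p[:2],4),round(np.degrees(p[2]),1),round(f,2))
E
```

```text
[0.51965946 0.0061053  0.20034613] [-1.79977371e+02  1.03256162e-03  9.75627055e+01] 0.0729727681457382 17.2167
[0.5201 0.0069] 5.265667156844444 2.071924924850464
0.05 [0.5207 0.0064] 5.9 2.13
0.055 [0.5201 0.0069] 5.3 2.07
0.06 [0.5203 0.0074] 5.3 2.31
0.065 [0.5215 0.0075] 6.8 2.52
0.06999999999999999 [0.5214 0.0078] 6.7 2.72
0.07499999999999998 [0.5214 0.0081] 6.6 2.85
0.07999999999999999 [0.5213 0.0084] 6.5 2.8
0.08499999999999999 [0.5212 0.0088] 6.2 2.78
```

View pics/w10.png

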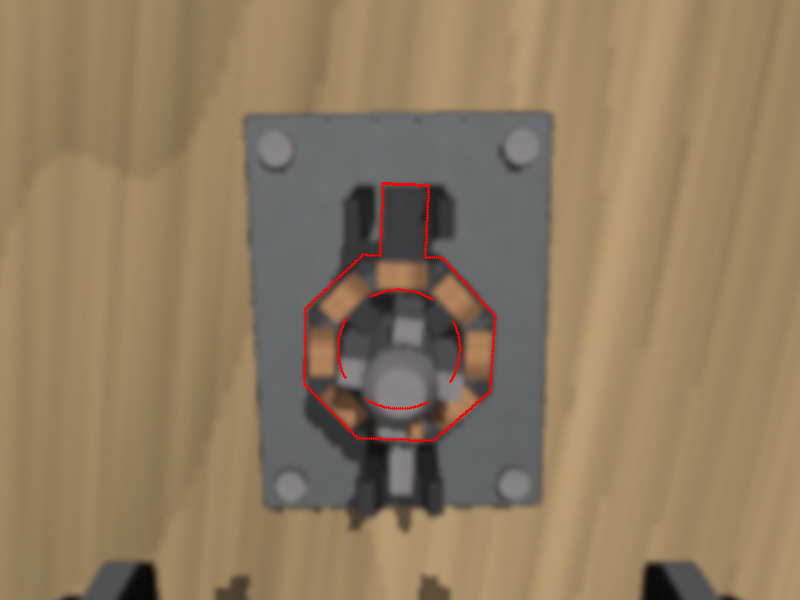

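The tab lies between the wide prongs, and the best fit is at 55 mm. I'll check the height more finely with the pose tied to the carrier fit.

```bash
python3 - <<'E'
from h import *
d=dict(np.load('w10.npz'));C=cam('wrist',d)
pc,f=fit([(C,d['im'])],base(),(.5205,.0061,np.radians(8.2)));print('carrier',pc,f)
g=cv2.cvtColor(cv2.resize(d['im'],None,fx=2,fy=2,interpolation=cv2.INTER_CUBIC),cv2.COLOR_RGB2GRAY)
D=cv2.distanceTransform(255-cv2.Canny(g,40,110),cv2.DIST_L2,5)
for z in np.arange(.045,.075,.0025):
  M=plate(z+.01,14)[:-100]  # outline
  best=9
  for dx in np.arange(-1.5,1.6,.5):
   for dy in np.arange(-1.,1.1,.5):
    for a in np.radians([-2,-1,0,1,2]):
     q=proj(C,tf(M,pc+[dx/1e3,dy/1e3,a])).astype(np.float32)*2+.5
     best=min(best,np.minimum(cv2.remap(D,q[:,:1],q[:,1:],1),6).mean())
  print(round(z,4),round(best,2))
E
python3 look.py w10b d .5205 .0061 8.2 .055 >/dev/null
```

```text
carrier [0.52051111 0.0061094  0.14249702] 1.2643970251083374
0.045 2.11
0.0475 2.11
0.05 2.09
0.0525 2.05
0.055 2.14
0.0575 2.21
0.06 2.35
0.0625 2.51
0.065 2.68
0.0675 2.84
0.07 3.0
0.0725 3.09
```

Home within measurement accuracy. On to the steel plate.

Converted, 22.5 cm / 100 = 0.225, -7.8 cm / 100 = -0.078, 0.35 rad / 3.1416 = 0.1114.

Emit:
servo_tool --pt "-0.013 0.038 0 0.0191" --pt "-0.026 0.076 0 0.0382" --pt "-0.039 0.114 -0.01 0.0573" --pt "-0.052 0.152 -0.02 0.0764" --pt "-0.065 0.19 -0.03 0.0955" --pt "-0.078 0.225 -0.04 0.1114" --pt "-0.078 0.225 -0.04 0.1114" --pt "-0.078 0.225 -0.04 0.1114" --pt "-0.078 0.225 -0.04 0.1114" --pt "-0.078 0.225 -0.04 0.1114"

```text
time: 18.15
ee_pos: [0.442, 0.2303, 0.1606]
tcp_rot: [-180.0, 0.0, 117.5]
wrist_force: [-0.0, -0.4, 0.6]
opening: 0.0729
grasp_force: 0.0
```

```bash
python3 look.py w11 p .4413 .2305 -152.6
```

```text
[0.44198708 0.23025189 0.16061448] [-1.79973738e+02  1.22824141e-02  1.17529743e+02] 0.07289872028345457 18.15
[0.4409 0.2314] -153.1383415165991 3.4967243671417236
```

```bash
cat > sil.py <<'E'
from h import *
import sys
from scipy.optimize import minimize
def silfit(d,h,w,p0):
    C=cam('wrist',d);im=cv2.resize(d['im'],None,fx=2,fy=2,interpolation=cv2.INTER_CUBIC).astype(int)
    chroma=im[...,0]-im[...,2]           # wood is warm, steel is not
    m=(chroma<22).astype(np.uint8)
    a=np.radians(np.arange(22.5,360,45));r=30/np.cos(np.pi/8)
    O=np.c_[r*np.cos(a),r*np.sin(a),a*0+h*1e3]/1e3
    T=np.array([(-w/2,28,h*1e3),(w/2,28,h*1e3),(w/2,52,h*1e3),(-w/2,52,h*1e3)])/1e3
    t=np.radians(np.arange(0,360,5));H=np.c_[19.5*np.cos(t),19.5*np.sin(t),t*0+h*1e3]/1e3
    teeth=[np.array([(12.2,-4.5),(12.2,4.5),(20,4.5),(20,-4.5)]) for _ in range(4)]
    uv=proj(C,tf(O,p0))*2;x0,y0=(uv.min(0)-90).astype(int);x1,y1=(uv.max(0)+90).astype(int)
    x0=max(x0,0);y0=max(y0,0);M=m[y0:y1,x0:x1].astype(float)
    def draw(p):
        k=np.zeros(M.shape,np.uint8)
        f=lambda P,c:cv2.fillPoly(k,[np.round((proj(C,tf(P,p))*2+.5-[x0,y0])*16).astype(np.int32)],c,cv2.LINE_AA,4)
        f(O,255);f(T,255);f(H,0)
        for j,q in enumerate(teeth):
            b=np.radians(45+90*j);Q=np.c_[q[:,0]*np.cos(b)-q[:,1]*np.sin(b),q[:,0]*np.sin(b)+q[:,1]*np.cos(b),q[:,0]*0+h*1e3]/1e3
            f(Q,255)
        return k/255.
    cost=lambda p:np.abs(draw(p)-M).sum()/draw(p0).sum()
    b=None
    for dx in(-.003,0,.003):
        for dy in(-.003,0,.003):
            x=np.array(p0)+[dx,dy,0]
            r_=minimize(cost,x,method='Nelder-Mead',options=dict(initial_simplex=[x,x+[.002,0,0],x+[0,.002,0],x+[0,0,.04]],xatol=1e-5,fatol=1e-4))
            if b is None or r_.fun<b.fun:b=r_
    return b.x,b.fun,M.sum()/draw(p0).sum()
if __name__=='__main__':
    p,f,a=silfit(dict(np.load(sys.argv[1])),float(sys.argv[2]),float(sys.argv[3]),(float(sys.argv[4]),float(sys.argv[5]),np.radians(float(sys.argv[6]))))
    print(np.round(p[:2],4),np.degrees(p[2]),f,a)
E
python3 sil.py w11.npz .006 8 .4409 .2314 -153; python3 sil.py w1.npz .006 8 .4413 .23 -153
```

```text
[0.4417 0.2322] -152.34202297676376 0.06298300767141414 0.9903280322788983
[0.442  0.2309] -152.25855013644855 0.08130578318829589 0.9744439456506888
```

Converted, -18.75 cm / 100 = -0.1875, 0.17 cm / 100 = 0.0017, 0.004 rad / 3.1416 = 0.0013.

Emit:
servo_tool --pt "0 0.0017 -0.04 0.0013" --pt "0 0.0017 -0.08 0.0013" --pt "0 0.0017 -0.12 0.0013" --pt "0 0.0017 -0.155 0.0013" --pt "0 0.0017 -0.175 0.0013" --pt "0 0.0017 -0.18 0.0013" --pt "0 0.0017 -0.183 0.0013" --pt "0 0.0017 -0.185 0.0013" --pt "0 0.0017 -0.1865 0.0013" --pt "0 0.0017 -0.1875 0.0013" --pt "0 0.0017 -0.1875 0.0013"

```text
time: 19.12
ee_pos: [0.4424, 0.2331, -0.0257]
tcp_rot: [179.9, 0.0, 117.8]
wrist_force: [-0.0, 0.6, -0.9]
opening: 0.0728
grasp_force: 0.0
```

Converted, -0.06 cm / 100 = -0.0006, -0.05 cm / 100 = -0.0005.

Emit:
servo_tool --pt "-0.0004 -0.0006 -0.0005 0" --pt "-0.0004 -0.0006 -0.0005 0" --pt "-0.0004 -0.0006 -0.0005 0"

```text
time: 19.37
ee_pos: [0.4414, 0.2323, -0.0269]
tcp_rot: [180.0, 0.0, 117.8]
wrist_force: [-0.4, 0.4, 1.3]
opening: 0.0726
grasp_force: 0.0
```

Emit:
servo_tool --pt "0 0 0 0" --pt "0 0 0 0" --pt "0 0 0 0" --pt "0 0 0 0" --pt "0 0 0 0" --claw 0.5 --force 60

```text
time: 19.78
ee_pos: [0.4419, 0.2326, -0.0261]
tcp_rot: [179.9, -0.0, 117.8]
wrist_force: [-0.9, -1.0, 8.1]
opening: 0.043
grasp_force: 3.9
```

Converted, 8 cm / 100 = 0.08, 4 cm / 100 = 0.04.

Emit:
servo_tool --pt "0 0 0.005 0" --pt "0 0 0.01 0" --pt "0 0 0.04 0" --pt "0 0 0.08 0" --pt "0 0 0.08 0" --pt "0 0 0.08 0" --pt "0 0 0.08 0" --claw 0.15

```text
time: 20.37
ee_pos: [0.4414, 0.2323, 0.0528]
tcp_rot: [180.0, 0.0, 117.8]
wrist_force: [-1.0, 0.7, -1.1]
opening: 0.0729
grasp_force: 0.0
```

```bash
python3 look.py w12 p .4417 .2322 -152.4; python3 sil.py w12.npz .006 8 .4417 .2322 -152.3
```

```text
[0.44136366 0.23227319 0.05279874] [1.79982772e+02 1.53394201e-03 1.17846314e+02] 0.07291867884873957 20.3667
[0.4425 0.2327] -152.8758082288395 3.5089199542999268
[0.4418 0.2326] -151.99458320222962 0.2210969920041983 1.183589600964744
```

Converted, -8.4 cm / 100 = -0.084, -8.3 cm / 100 = -0.083.

Emit:
servo_tool --pt "0 0 -0.03 0" --pt "0 0 -0.06 0" --pt "0 0 -0.074 0" --pt "0 0 -0.078 0" --pt "0 0 -0.08 0" --pt "0 0 -0.081 0" --pt "0 0 -0.082 0" --pt "0 0 -0.083 0" --pt "0 0 -0.084 0" --pt "0 0 -0.084 0" --pt "0 0 -0.084 0"

```text
time: 21.33
ee_pos: [0.4415, 0.2323, -0.0309]
tcp_rot: [180.0, -0.0, 117.8]
wrist_force: [-0.7, -0.1, 0.5]
opening: 0.0726
grasp_force: 0.0
```

Emit:
servo_tool --pt "0 0 0 0" --pt "0 0 0 0" --pt "0 0 0 0" --pt "0 0 0 0" --pt "0 0 0 0" --claw 0.5 --force 60

```text
time: 21.75
ee_pos: [0.4416, 0.2324, -0.03]
tcp_rot: [179.9, 0.0, 117.8]
wrist_force: [-3.1, -0.9, 9.3]
opening: 0.0563
grasp_force: 61.4
```

Converted, -22.6 cm / 100 = -0.226, 7.8 cm / 100 = 0.078, -0.41 rad / 3.1416 = -0.1305.

Emit:
servo_tool --pt "0 0 0.005 0" --pt "0 0 0.015 0" --pt "0 0 0.05 0" --pt "0 0 0.09 0" --pt "0 0 0.13 -0.0159" --pt "0.013 -0.038 0.15 -0.0382" --pt "0.026 -0.076 0.15 -0.0573" --pt "0.039 -0.114 0.15 -0.0764" --pt "0.052 -0.152 0.15 -0.0955" --pt "0.065 -0.19 0.15 -0.1146" --pt "0.078 -0.226 0.15 -0.1305" --pt "0.078 -0.226 0.15 -0.1305" --pt "0.078 -0.226 0.15 -0.1305" --pt "0.078 -0.226 0.15 -0.1305" --pt "0.078 -0.226 0.15 -0.1305" --pt "0.078 -0.226 0.15 -0.1305"

```text
time: 23.08
ee_pos: [0.5191, 0.0075, 0.119]
tcp_rot: [180.0, -0.0, 94.5]
wrist_force: [-0.3, -0.6, -1.7]
opening: 0.0555
grasp_force: 63.8
```

```bash
python3 look.py w13 p .5197 .0061 184.2 .15;python3 - <<'E'
from h import *
from sil import silfit
d=dict(np.load('w13.npz'))
for z in(.145,.15,.155):print(silfit(d,z+.006,8,(.5197,.0061,np.radians(184.2))))
o=get_obs();print(o['ee_pos'],o['wrist_force'])
E
```

```text
[0.51908711 0.00745102 0.11904312] [ 1.79990252e+02 -9.17532048e-03  9.44737115e+01] 0.0554778093341154 23.0833
[0.5197 0.008 ] 186.90867659637888 2.802687406539917
(array([0.51991928, 0.00692821, 3.21045068]), np.float64(2.065127044008478), np.float64(3.0734848535076615))
(array([0.51920749, 0.00909893, 3.22554875]), np.float64(2.0453573054900103), np.float64(3.0379072981784176))
(array([0.51869908, 0.01308625, 3.23126041]), np.float64(2.074340008521348), np.float64(3.0248669244175006))
[0.51914366 0.00741256 0.11902357] [ 0.20479852 -0.44722243 -1.93607818]
```

Converted, -4.3 cm / 100 = -0.043, -4.2 cm / 100 = -0.042.

Emit:
servo_tool --pt "0.0003 -0.001 -0.015 0" --pt "0.0003 -0.001 -0.03 0" --pt "0.0003 -0.001 -0.033 0" --pt "0.0003 -0.001 -0.034 0" --pt "0.0003 -0.001 -0.035 0" --pt "0.0003 -0.001 -0.036 0" --pt "0.0003 -0.001 -0.037 0" --pt "0.0003 -0.001 -0.038 0" --pt "0.0003 -0.001 -0.039 0" --pt "0.0003 -0.001 -0.04 0" --pt "0.0003 -0.001 -0.041 0" --pt "0.0003 -0.001 -0.042 0" --pt "0.0003 -0.001 -0.043 0" --pt "0.0003 -0.001 -0.043 0"

```text
time: 24.3
ee_pos: [0.5195, 0.0052, 0.0755]
tcp_rot: [-180.0, 0.0, 94.4]
wrist_force: [1.1, 0.8, -1.1]
opening: 0.0558
grasp_force: 63.8
```

Converted, -1 cm / 100 = -0.01, 0.08 cm / 100 = 0.0008.

Emit:
servo_tool --pt "0.0002 0.0008 -0.001 0" --pt "0.0002 0.0008 -0.002 0" --pt "0.0002 0.0008 -0.003 0" --pt "0.0002 0.0008 -0.004 0" --pt "0.0002 0.0008 -0.005 0" --pt "0.0002 0.0008 -0.006 0" --pt "0.0002 0.0008 -0.0067 0" --pt "0.0002 0.0008 -0.0074 0" --pt "0.0002 0.0008 -0.0081 0" --pt "0.0002 0.0008 -0.0088 0" --pt "0.0002 0.0008 -0.0095 0" --pt "0.0002 0.0008 -0.01 0" --pt "0.0002 0.0008 -0.01 0"

```text
time: 25.38
ee_pos: [0.5198, 0.0061, 0.0656]
tcp_rot: [-180.0, -0.0, 94.4]
wrist_force: [0.1, 0.3, -1.8]
opening: 0.0555
grasp_force: 63.8
```

Converted, -0.56 cm / 100 = -0.0056, -0.49 cm / 100 = -0.0049.

Emit:
servo_tool --pt "0 0 -0.0007 0" --pt "0 0 -0.0014 0" --pt "0 0 -0.0021 0" --pt "0 0 -0.0028 0" --pt "0 0 -0.0035 0" --pt "0 0 -0.0042 0" --pt "0 0 -0.0049 0" --pt "0 0 -0.0056 0" --pt "0 0 -0.0056 0"

```text
time: 26.13
ee_pos: [0.5197, 0.0061, 0.06]
tcp_rot: [-180.0, -0.0, 94.4]
wrist_force: [0.0, -0.3, -0.7]
opening: 0.0556
grasp_force: 63.8
```

Converted, -0.4 cm / 100 = -0.004, -0.3 cm / 100 = -0.003, 0.066 rad / 3.1416 = 0.021.

Emit:
servo_tool --pt "0 0 -0.001 0" --pt "0 0 -0.002 0" --pt "0 0 -0.003 0" --pt "0 0 -0.004 0.0064" --pt "0 0 -0.004 0.0127" --pt "0 0 -0.004 0.021" --pt "0 0 -0.004 0.021" --pt "0 0 -0.004 0.021"

```text
time: 26.8
ee_pos: [0.5198, 0.006, 0.056]
tcp_rot: [-180.0, 0.0, 98.1]
wrist_force: [-0.3, -0.3, -2.0]
opening: 0.0553
grasp_force: 63.8
```

```bash
python3 -c "
from h import *
o=get_obs();print(o['ee_pos'],o['wrist_force'],o['torque'])"
```

```text
[0.51977203 0.00596116 0.05602476] [-0.27724615 -0.3041449  -2.04208615] [-0.13315526 -0.12793303 -0.09528348]
```

Free so far, with the underside at about 86.5 mm. Now down into the narrow fork.

Converted, -0.78 cm / 100 = -0.0078, -0.71 cm / 100 = -0.0071.

Emit:
servo_tool --pt "0 0 -0.001 0" --pt "0 0 -0.002 0" --pt "0 0 -0.003 0" --pt "0 0 -0.004 0" --pt "0 0 -0.005 0" --pt "0 0 -0.0057 0" --pt "0 0 -0.0064 0" --pt "0 0 -0.0071 0" --pt "0 0 -0.0078 0" --pt "0 0 -0.0078 0"

```text
time: 27.63
ee_pos: [0.5199, 0.006, 0.0482]
tcp_rot: [180.0, 0.0, 98.1]
wrist_force: [-0.8, -1.3, 1.0]
opening: 0.0554
grasp_force: 65.6
```

Converted, -0.49 cm / 100 = -0.0049, -0.42 cm / 100 = -0.0042.

Emit:
servo_tool --pt "0 0 -0.0007 0" --pt "0 0 -0.0014 0" --pt "0 0 -0.0021 0" --pt "0 0 -0.0028 0" --pt "0 0 -0.0035 0" --pt "0 0 -0.0042 0" --pt "0 0 -0.0049 0" --pt "0 0 -0.0049 0"

```text
time: 28.3
ee_pos: [0.5198, 0.006, 0.0433]
tcp_rot: [-180.0, 0.0, 98.1]
wrist_force: [0.9, -0.7, 1.1]
opening: 0.0552
grasp_force: 65.6
```

```bash
python3 -c "
from h import *
o=get_obs();print(o['ee_pos'],o['wrist_force'],o['torque'])"
```

```text
[0.5198413  0.00603171 0.04331006] [ 0.88791889 -0.66234784  1.06407727] [-0.29996054 -0.11040941 -0.08540483]
```

Converted, -0.14 cm / 100 = -0.0014, -0.07 cm / 100 = -0.0007.

Emit:
servo_tool --pt "0 0 -0.0007 0" --pt "0 0 -0.0014 0" --pt "0 0 -0.0014 0"

```text
time: 28.55
ee_pos: [0.5198, 0.006, 0.0419]
tcp_rot: [180.0, 0.0, 98.1]
wrist_force: [0.2, -1.3, 0.5]
opening: 0.0553
grasp_force: 65.6
```

Converted, 15.8 cm / 100 = 0.158, 12 cm / 100 = 0.12.

Emit:
servo_tool --pt "0 0 0 0" --pt "0 0 0 0" --pt "0 0 0 0" --pt "0 0 0 0" --pt "0 0 0.04 0" --pt "0 0 0.08 0" --pt "0 0 0.12 0" --pt "0 0 0.158 0" --pt "0 0 0.158 0" --pt "0 0 0.158 0" --pt "0 0 0.158 0" --claw 0.15

```text
time: 29.47
ee_pos: [0.5198, 0.0061, 0.1996]
tcp_rot: [-180.0, -0.0, 98.1]
wrist_force: [-0.5, 0.2, 0.5]
opening: 0.0727
grasp_force: 0.0
```

```bash
cat > hz.py <<'E'
from h import *
import sys
d=dict(np.load(sys.argv[1]));C=cam('wrist',d)
pc=np.array([.5205,.0061,np.radians(8.2)])
g=cv2.cvtColor(cv2.resize(d['im'],None,fx=2,fy=2,interpolation=cv2.INTER_CUBIC),cv2.COLOR_RGB2GRAY)
D=cv2.distanceTransform(255-cv2.Canny(g,25,70),cv2.DIST_L2,5)
for z in np.arange(.055,.0851,.0025):
  M=plate(z+.006,8)[:-100];best=(9,)
  for dx in np.arange(-1.5,1.6,.5):
   for dy in np.arange(-1.5,1.6,.5):
    for a in(-3,-2,-1,0,1,2,3):
     q=proj(C,tf(M,pc+[dx/1e3,dy/1e3,np.pi+np.radians(a)])).astype(np.float32)*2+.5
     best=min(best,(round(float(np.minimum(cv2.remap(D,q[:,:1],q[:,1:],1),6).mean()),2),dx,dy,a))
  print(round(z,4),best)
E
python3 look.py w14 p .5205 .0061 188.2 .065; python3 hz.py w14.npz
```

```text
[0.51982913 0.00609038 0.19963216] [-1.79982665e+02 -7.19943531e-03  9.81384691e+01] 0.07267145914298338 29.4667
[0.5206 0.006 ] 186.54710925742035 1.1323227882385254
0.055 (1.98, np.float64(0.0), np.float64(-1.5), -1)
0.0575 (1.68, np.float64(0.0), np.float64(-1.5), -2)
0.06 (1.31, np.float64(0.0), np.float64(-1.5), -2)
0.0625 (1.04, np.float64(0.0), np.float64(-1.0), -2)
0.065 (0.88, np.float64(0.0), np.float64(0.0), -2)
0.0675 (0.86, np.float64(0.0), np.float64(0.5), -2)
0.07 (1.03, np.float64(0.0), np.float64(1.0), -2)
0.0725 (1.29, np.float64(0.0), np.float64(1.5), -2)
0.075 (1.65, np.float64(-0.5), np.float64(1.5), -1)
0.0775 (1.97, np.float64(-0.5), np.float64(1.5), -1)
0.08 (2.26, np.float64(-1.5), np.float64(1.5), 0)
0.0825 (2.45, np.float64(-1.5), np.float64(1.5), 0)
0.085 (2.59, np.float64(-1.5), np.float64(1.5), 0)
```

The plate's height fits at about 66 ± 1.5 mm. I'll add two views with parallax to be certain.

Converted, 10 cm / 100 = 0.1, 8 cm / 100 = 0.08.

Emit:
servo_tool --pt "0.04 0 -0.01 0" --pt "0.08 0 -0.02 0" --pt "0.1 0 -0.03 0" --pt "0.1 0 -0.03 0" --pt "0.1 0 -0.03 0" --pt "0.1 0 -0.03 0" --pt "0.1 0 -0.03 0"

```text
time: 30.1
ee_pos: [0.619, 0.0061, 0.1706]
tcp_rot: [180.0, -0.0, 98.1]
wrist_force: [-0.4, -0.5, 0.1]
opening: 0.0726
grasp_force: 0.0
```

```bash
python3 look.py w15 p .5205 .0061 186.5 .065
```

```text
[0.61901156 0.00607591 0.17057236] [ 1.79996014e+02 -8.23487692e-04  9.81400456e+01] 0.07256729578949284 30.1
[0.5211 0.0063] 185.70178306921454 1.7803239822387695
```

Converted, -20 cm / 100 = -0.2, -16 cm / 100 = -0.16.

Emit:
servo_tool --pt "-0.04 0 0 0" --pt "-0.08 0 0 0" --pt "-0.12 0 0 0" --pt "-0.16 0 0 0" --pt "-0.2 0 0 0" --pt "-0.2 0 0 0" --pt "-0.2 0 0 0" --pt "-0.2 0 0 0" --pt "-0.2 0 0 0"

```text
time: 30.9
ee_pos: [0.4205, 0.0061, 0.1704]
tcp_rot: [179.9, 0.0, 98.1]
wrist_force: [-0.7, -0.9, 0.9]
opening: 0.0727
grasp_force: 0.0
```

```bash
python3 look.py w16 p .5205 .0061 186.5 .065
cat > mv.py <<'E'
from h import *
import sys
from scipy.optimize import minimize
def run(files,M,p0,lab):
    D=[]
    for f in files:
        d=dict(np.load(f));g=cv2.cvtColor(cv2.resize(d['im'],None,fx=2,fy=2,interpolation=cv2.INTER_CUBIC),cv2.COLOR_RGB2GRAY)
        D.append((cam('wrist',d),cv2.distanceTransform(255-cv2.Canny(g,25,70),cv2.DIST_L2,5)))
    def f(p):
        s=0
        for C,d in D:
            q=proj(C,tf(M+[0,0,p[3]],p[:3])).astype(np.float32)*2+.5
            s+=np.minimum(cv2.remap(d,q[:,:1],q[:,1:],1,borderValue=6),6).mean()
        return s/len(D)
    r=min((minimize(f,np.array(p0)+[dx,dy,0,dz],method='Nelder-Mead',options=dict(initial_simplex=np.array(p0)+[dx,dy,0,dz]+np.vstack([np.zeros(4),np.diag([.002,.002,.03,.004])]),xatol=1e-5,fatol=1e-4)) for dx in(-.002,.002) for dy in(-.002,.002) for dz in(-.005,0,.005)),key=lambda r:r.fun)
    print(lab,np.round(r.x[:2],4),round(np.degrees(r.x[2]),2),'z',round(r.x[3],4),round(r.fun,2))
F=sys.argv[1:]
B=base();r=np.radians
for fs in(F,F[1:]):
    run(fs,B[:320]-[0,0,.012],(.5205,.0061,r(8.2),.012),'base top(12)')
    run(fs,B[320:]-[0,0,.112],(.5205,.0061,r(8.2),.112),'nose(112)')
    run(fs,plate(0,8)[:-100],(.5205,.0061,r(186.5),.071),'plate top(71)')
E
python3 mv.py w14.npz w15.npz w16.npz
```

```text
[0.42050914 0.00605209 0.17043261] [1.79935948e+02 6.30149129e-03 9.81319491e+01] 0.07265118532535329 30.9
[0.5199 0.0061] 187.47105557022786 1.872407078742981
base top(12) [0.5208 0.0061] 8.05 z 0.0106 1.11
nose(112) [0.5216 0.0071] 9.76 z 0.1042 1.93
plate top(71) [0.5205 0.0059] 186.64 z 0.0706 1.43
base top(12) [0.5211 0.0061] 8.12 z 0.0104 1.17
nose(112) [0.5218 0.0069] 8.49 z 0.104 1.91
plate top(71) [0.5206 0.006 ] 186.43 z 0.0702 1.7
```

Plate top comes out at about 71 mm, which is home, and that also means the disc beneath it is home. The gripper is clear, so I'm handing in.

```bash
python3 -c "
from workcell import *
print(job_done())"
```

```text
the job is handed in; nothing more can be done
None
```

I fitted the lined disc and then the steel plate on the hub, tabs in their forks, let go and handed the job in at about 31 s; by the camera fits both are home, and no verdict came back.

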